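# Lay the instrument cassette down and shut the case

## Task

The steel instrument cassette stands on end in the open white case, so the case cannot be shut. Push the cassette over with the fingertips so that it lies flat on its broad side on the case's floor, then push the lid over until it is fully shut. Only push: do not pick anything up, leave the little jar standing in the case, and do not knock or shift the other things on the counter.

Things in the scene. Friction and masses are not known exactly. Their poses are not given: they have to be found in the camera images.
- case: White rigid plastic case fixed to the counter, outside 162 (its x) x 322 (its y) x 70 high, walls and floor 6 thick, so inside 150 x 310 x 64 deep. Origin: centre of its underside, on the counter; z up. It stands with its x axis pointing roughly away from the robot (yaw varies). The lid is hinged along the near (-x) long side.
- lid_hinge (a point): Middle of the lid's hinge line, at (-83, 0, 70) in the case's frame; the line runs along the case's y. Its axes turn with the lid: x from the hinge to the free edge, z out of the lid's outer face.
- lid_edge (a point): Middle of the lid's free edge, on its outer face: 165 along and 9 out from the hinge. The lid is a white flat panel 164 x 326 x 8 thick, no handle; with the lid open the outer face looks at the robot.
- lid (a joint): Lid angle in rad: 0 = fully shut (level on the rim), 1.57 = upright, 1.9 = stop, leaning back towards the robot. Starts at 1.6 to 1.75. The hinge is stiff and stays where it is left: 1 to 3 N at the free edge moves it, all the way until shut. It grows as the lid opens.
- cassette: Slotted stainless steel box 70 (its x) x 36 (its y) x 140 tall (its z), 0.25 to 0.5 kg. Origin: centre of its underside. Stands loose on end on the case's floor near either short end, its y axis about along the case's y, 20 to 40 from the short wall, with free floor towards the middle to lie down on. On its 70 x 140 side it is 36 high and fits under the lid; on its 36 x 140 side it is too high.
- cassette_top (a point): Centre of the cassette's top end, 140 along its z from its origin.
- foot_a (a point): Middle of the cassette's bottom edge on its +y broad side.
- foot_b (a point): Middle of the cassette's bottom edge on its -y broad side.
- jar: Small white jar with grey cap, 42 diameter, 45 high, standing loose in the case near the short end opposite the cassette. Origin: centre of its underside. It stays in the case.
- saline1: Clear saline bottle, 60 diameter, 170 tall; loose bystander on the counter beside the case, origin at the centre of its underside. Leave it alone.
- saline2: Clear saline bottle, 60 diameter, 170 tall; loose bystander on the counter beside the case, origin at the centre of its underside. Leave it alone.
- bowl: Steel bowl, 110 across, 45 high; loose bystander on the counter beside the case, origin at the centre of its underside. Leave it alone.
- tape: Grey tape roll lying flat, 70 diameter, 25 high; loose bystander on the counter beside the case, origin at the centre of its underside. Leave it alone.
- carton: Brown carton 90 x 130 x 60 high; loose bystander on the counter beside the case, origin at the centre of its underside. Leave it alone.
- cup: Clear plastic cup, 64 across, 80 high; loose bystander on the counter beside the case, origin at the centre of its underside. Leave it alone.
Not all that is in view belongs to the job. What is shaped like the cassette but orange or red is not meant.

How it is judged (in metres and radians):
On the way, in this order (a step that is already met when the one before it is completed fails the run):
1. the cassette lies flat on its broad side in the case while the lid is still open (over 1 rad) (angle between the y axis of cassette and the z axis of case, either way round below 0.15 rad and x of cassette_top in the frame of case between -0.085 and 0.085 m and y of cassette_top in the frame of case between -0.165 and 0.165 m and z of each of cassette_top, cassette in the frame of case below 0.06 m and x of cassette in the frame of case between -0.085 and 0.085 m and y of cassette in the frame of case between -0.165 and 0.165 m and value of joint lid above 1 rad), for 0.2 s.
2. the lid is shut (within 0.05 rad) (value of joint lid below 0.05 rad), for 0.2 s.
At the end, for the whole second after the job is handed in: The cassette lies on a 70 x 140 side (within 0.15 rad of flat) inside the case, at rest; the jar stands upright in the case; the lid is shut to within 0.05 rad (8 mm at its free edge) (angle between the y axis of cassette and the z axis of case, either way round below 0.15 rad and x of cassette_top in the frame of case between -0.085 and 0.085 m and y of cassette_top in the frame of case between -0.165 and 0.165 m and z of each of cassette_top, cassette in the frame of case below 0.06 m and x of cassette in the frame of case between -0.085 and 0.085 m and y of cassette in the frame of case between -0.165 and 0.165 m and angle between jar's own z axis and vertical below 0.2 rad and x of jar in the frame of case between -0.075 and 0.075 m and y of jar in the frame of case between -0.155 and 0.155 m and z of jar in the frame of case below 0.02 m and value of joint lid below 0.05 rad and linear speed of each of cassette, jar below 0.02 m/s); the robot touches nothing.
It fails at once if the cassette is lifted: both its bottom broad-side edges are over 45 mm above the counter (height (world z) of each of foot_a, foot_b above 0.045 m).
It fails at once if the jar is knocked over or lifted (angle between jar's own z axis and vertical above 0.5 rad or height (world z) of jar above 0.03 m).
It fails at once if another thing on the counter is shifted over 30 mm or tipped over 0.3 rad (distance of any of saline1, saline2, bowl, tape, carton, cup from where it was at the start of the episode above 0.03 m or angle between any of saline1, saline2, bowl, tape, carton, cup's own z axis and vertical above 0.3 rad).
It also fails if it takes over 48 s, if anything falls off the work surface, if the arm or the gripper's body presses on something with over 40 N, if the wrist force passes 120 N, or if a joint passes its speed limit or range.

## Robot

A 6-joint arm with a two-finger parallel gripper is mounted at the origin on the work surface. World frame = base frame: x ahead of the robot, y to its left, z up, the work surface at z = 0. Lengths are in mm, angles in rad, forces in N, time in s.
With the tool pointing down it reaches from about 350 to 775 mm from the base axis. Payload 7.3 kg.
Tool frame: the origin (TCP) lies between the finger pads; the fingertips stand 8 mm ahead of it and the grasp point (between the pads) lies 11 mm behind it; y points along the fingers, z is the direction in which the jaws open and shut, and the axes are right-handed (so a half turn about y gives the same grasp; the last joint's range is limited). The gripper opens to 92 mm and grips with 3 to 60 N. Pads are 19 mm wide; open, the fingers measure 130 mm over their backs; the gripper's body (75 mm by 190 mm) begins 47 mm behind the grasp point.
Start: joints at [1.084, 0.342, 1.524, -0, 1.275, -0.146], TCP at [175.462, 494.83, 234.741] pointing down, gripper open.
Joint ranges: [-2.53, 2.53], [-0.77, 2.02], [0.04, 2.7], [-1, 4.14], [0.28, 2.66], [-3.11, 3.11]. Speed limits (rad/s): [2.57, 2.57, 3.14, 3.14, 3.14, 3.14].

## Interface

Orientations are given as [roll, pitch, yaw] about the fixed x, y, z axes, in that order (R = Rz(yaw) Ry(pitch) Rx(roll)).
In Python, from plant import bot, vision, job gives the robot as it stands. The module is installed in compiled form; this text tells all that it offers.
- The arm moves only by the tool arm_command, never from a script. Its argument "deltas" is a list of rows, each a list of 4 numbers: the shift along the tool's x, y, z in m, then the turn about the tool's y in degrees. In form: [[x, y, z, twist], ...]. A call has 1 to 5 rows; each row shifts and turns the commanded pose from where the row before left it, along the tool's axes as they then stand; what a row does not reach is not made up. A row lasts 1/10 s, in which the tool goes at most 50 mm and 8.59 degrees, less where a joint would pass 70% of its speed; a pose out of reach is approached as far as the arm can. A call is refused whole if a number of a shift passes 0.05 or a number of a turn 8.59, either way. A call with a gripper value outside its range is refused whole. "claw" is the closure in counts, from 0 (fully open) to 255 (shut), set as the call begins (left out, the last holds). The fingers move at their own pace and stop on an object; the grip force is fixed at half the most. Time passes only in rows, so rows that do not move let the fingers close. It gives the time, the measured TCP pose, the force and the opening at its end, in the units of the state.
- bot.get_obs(): the state, without advancing time (a new reading comes with each control period).
- vision.capture(name): name is "scene" or "side" or "wrist"; returns a dict with "img" (420x560x3 uint8, red, green, blue), "camera_matrix" (3x3 intrinsics, pixels), "world_to_cam" (4x4, takes a point from world to camera coordinates); the wrist camera has in their place "mount" (4x4, takes a point from camera to tool coordinates, whose origin is the TCP and whose axes are the tool frame's). Camera axes: x right, y down, z forward; pixel columns grow to the right and rows downward; lengths in mm; the calibration is good to about 2 mm. A picture is of the moment at which its call begins: read the wrist's pose just before it. There is no depth.
- job.close_job(): hands the job in, once; it reports no verdict.
Trained networks look in a picture, given as the dict that the camera call returned (one of the last four; its "shot" number tells which), for a name from the list of things; names that differ only in an ending like _2 or _b are one class to them, and where a whole thing is asked for, a point or a joint stands for the part that bears it (a point fixed in the world has none). Each returns a list of dicts, best first, with "confidence" (0 to 1); they miss things now and then, are a little off and sometimes report something else, mostly with a low value. They report only what shows in the picture. A call takes as long as a camera call. They do not tell look-alikes from the thing itself.
- vision.find_in(picture, name): "xyz" ([x, y, z] in mm, in the coordinates of the camera as it stood for that picture, good to about 4 mm: the middle of the surface that is visible of it).
- vision.regions_of(picture, name): "mask" (420x560 bool, what is visible of it).
The state is a dict: "time": time; "joint_positions": joint angles; "dq": joint speeds; "tau": joint torques, N m; "tool_pos": TCP position; "tcp_rot": TCP orientation; "contact_force": force on the tool from outside, world axes, zero at the start; "moment": the same for the moment, N m; "grip_width": finger opening in mm.
Only numpy, scipy, OpenCV 4.12 (cv2) and the standard library are available. Lean on these libraries where they do the work, as an engineer would, in place of code of your own. Each camera call takes 0.05 s, during which the arm holds its last target. There are 200 camera calls.

## Working session

There is one attempt and no reset: what is moved stays moved. The work goes in short steps, Python scripts to look and compute and a tool call to move; the robot and the scene stay as the last step left them, time stands still between calls to the robot, and variables do not carry over. Pictures are saved under pics/ and viewed, about 8 in all and at most 12, crops included, and the job is handed in when it is done.

Besides the shell and the picture viewer there is one more tool, called after "Call:" in YAML: its name, and indented under it one key for each argument. arm_command: Moves the arm, as the interface text tells. Its arguments: {"type":"object","properties":{"deltas":{"type":"array","items":{"type":"array","items":{"type":"number"}}},"claw":{"type":"number"}},"required":["deltas"]}

```bash
mkdir -p pics; cat > h.py <<'E'
import numpy as np, cv2
from plant import bot, vision, job
from scipy.spatial.transform import Rotation as R
def w2c(p): return p["world_to_cam"] if "world_to_cam" in p else None
def cam(n):
    o=bot.get_obs(); p=vision.capture(n)
    if n=="wrist":
        T=np.eye(4);T[:3,:3]=R.from_euler('xyz',o["tcp_rot"]).as_matrix();T[:3,3]=o["tool_pos"]
        p["c2w"]=T@np.array(p["mount"])
    else: p["c2w"]=np.linalg.inv(p["world_to_cam"])
    return p
def find(p,n,k=2):
    return [((p["c2w"]@np.r_[d["xyz"],1])[:3].round(0).tolist(),round(d["confidence"],2)) for d in vision.find_in(p,n)[:k]]
def save(p,f): cv2.imwrite("pics/"+f,np.ascontiguousarray(p["img"][:,:,::-1]))
def px(p,w):
    c=np.linalg.inv(p["c2w"])@np.r_[w,1]; u=np.array(p["camera_matrix"])@c[:3]; return (u[:2]/u[2]).round(0)
E
python3 - <<'E'
from h import *
print(bot.get_obs())
for c in ["scene","side"]:
    p=cam(c); save(p,c+"0.png"); print(c,p["c2w"].round(2).tolist())
    for n in ["case","lid","cassette","jar","saline1","bowl","tape","carton","cup","lid_edge","lid_hinge","cassette_top"]: print(n,find(p,n,3))
E
```

```text
{'time': 0.0, 'joint_positions': array([ 1.08396330e+00,  3.42706807e-01,  1.52504014e+00,  9.29640134e-06,
        1.27538430e+00, -1.45988044e-01]), 'dq': array([ 0.0009058 , -0.00059205, -0.00138087, -0.00038015, -0.00060214,
       -0.00064078]), 'tau': array([ 8.71402572e-04, -4.31242096e+01, -2.44218671e+01,  7.17372377e-02,
        5.61437861e-02, -1.24230228e-04]), 'tool_pos': array([175.27957644, 494.45001077, 234.04514132]), 'tcp_rot': array([-1.57231726e+00,  2.32614391e-04, -3.40847876e-01]), 'contact_force': array([ 0.54062535,  0.10621676, -0.25855289]), 'moment': array([ 0.01379773,  0.03131783, -0.0008285 ]), 'grip_width': 91.65345356466193}
scene [[-0.27, 0.78, -0.56, 1382.64], [0.96, 0.22, -0.16, 255.5], [-0.0, -0.58, -0.81, 1314.06], [0.0, 0.0, 0.0, 1.0]]
case [([527.0, 53.0, 65.0], 0.71), ([473.0, -459.0, 27.0], 0.55)]
lid [([509.0, 54.0, 164.0], 0.67)]
cassette [([516.0, 301.0, 106.0], 0.9), ([713.0, 308.0, 124.0], 0.87), ([630.0, 174.0, 133.0], 0.72)]
jar [([623.0, -44.0, 52.0], 0.71)]
saline1 [([620.0, 385.0, 99.0], 0.87)]
bowl [([476.0, -458.0, 27.0], 0.77), (
[... 536 characters left out ...]
.0, 96.0], 0.78), ([596.0, 158.0, 122.0], 0.77), ([396.0, 64.0, 105.0], 0.66)]
jar [([613.0, -61.0, 49.0], 0.76), ([599.0, 157.0, 123.0], 0.62)]
saline1 [([592.0, 364.0, 98.0], 0.81), ([523.0, 422.0, 102.0], 0.73), ([595.0, 158.0, 126.0], 0.53)]
bowl [([499.0, -444.0, 19.0], 0.6)]
tape [([381.0, -265.0, 25.0], 0.73), ([374.0, 308.0, 58.0], 0.49)]
carton [([618.0, -401.0, 60.0], 0.68), ([377.0, 307.0, 57.0], 0.46), ([598.0, 159.0, 124.0], 0.26)]
cup [([377.0, 309.0, 56.0], 0.75)]
lid_edge [([504.0, 37.0, 168.0], 0.64), ([599.0, 158.0, 126.0], 0.59)]
lid_hinge [([507.0, 33.0, 173.0], 0.72)]
cassette_top [([482.0, 295.0, 97.0], 0.89), ([677.0, 299.0, 97.0], 0.74), ([389.0, 179.0, 108.0], 0.71)]
```

View pics/scene0.png

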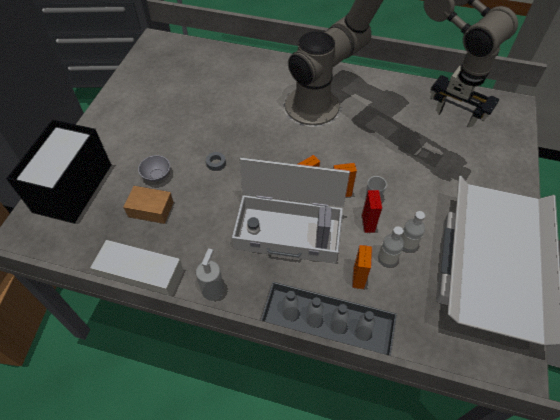

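View pics/side0.png

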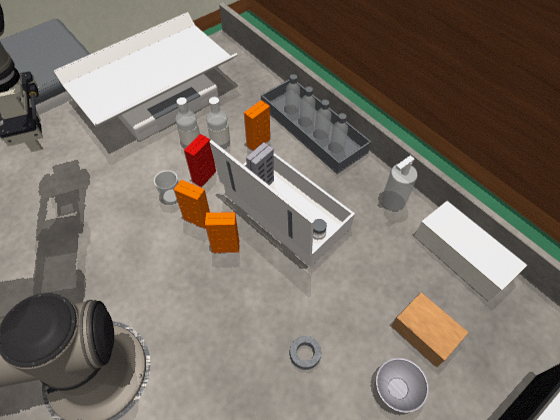

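```bash
python3 - <<'E'
import cv2
a=cv2.imread("pics/scene0.png")[150:300,225:385]; b=cv2.imread("pics/side0.png")[130:275,200:360]
a=cv2.resize(a,None,fx=5,fy=4,interpolation=2)[:, :]; 
cv2.imwrite("pics/a.png",cv2.resize(cv2.imread("pics/scene0.png")[150:270,225:385],None,fx=5,fy=5,interpolation=2))
cv2.imwrite("pics/b.png",cv2.resize(cv2.imread("pics/side0.png")[135:255,200:360],None,fx=5,fy=5,interpolation=2))
E
```

```text
(no output)
```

View pics/a.png

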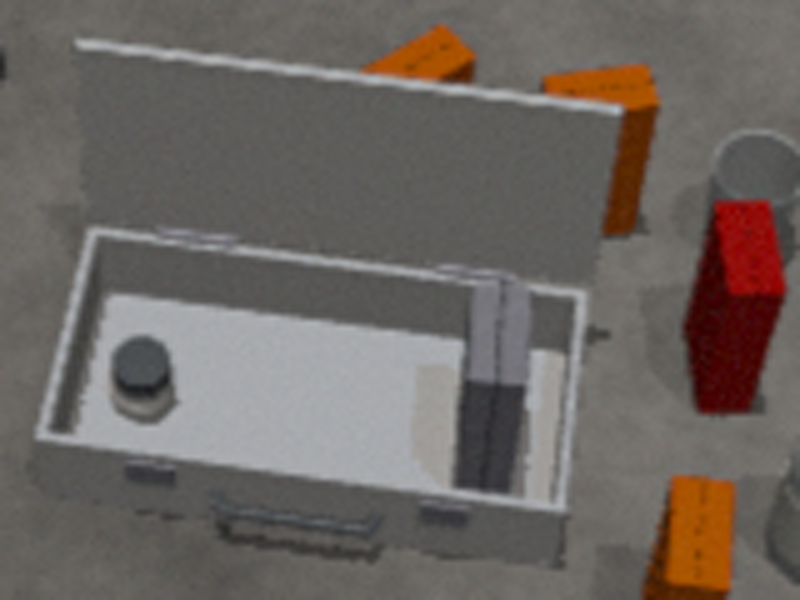

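View pics/b.png

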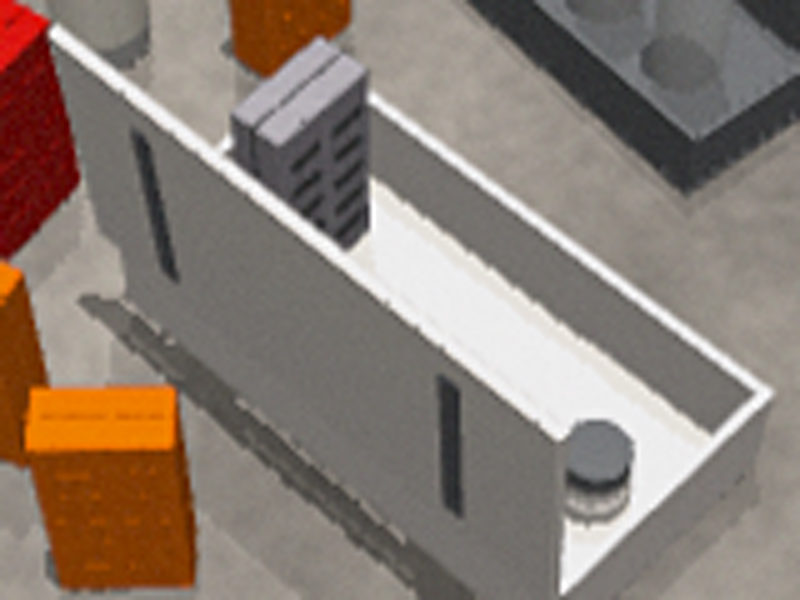

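```bash
python3 - <<'E'
from h import *
s=cam("scene"); d=cam("side")
def ray(p,uv,z):
    K=np.array(p["camera_matrix"]); r=p["c2w"][:3,:3]@np.linalg.inv(K)@np.r_[uv,1]; o=p["c2w"][:3,3]
    return (o+r*(z-o[2])/r[2])[:2].round(1)
A=lambda u,v:(225+u/5-.4,150+v/5-.4)
B=lambda u,v:(200+u/5-.4,135+v/5-.4)
for q in [(90,230),(587,292),(565,510),(40,437)]: print("rim",ray(s,A(*q),70))
for q in [(772,392),(562,594)]: print("rim side",ray(d,B(*q),70))
for q in [(475,285),(530,283),(525,385),(468,380)]: print("cas",ray(s,A(*q),146))
for q in [(232,118),(322,38),(368,70),(262,148)]: print("cas side",ray(d,B(*q),146))
print("jar",ray(s,A(142,362),45+6),ray(d,B(600,450),51))
# lid edge
for q in [(80,44),(620,108)]: print("lid",[ray(s,A(*q),z) for z in (225,235,240)])
for q in [(55,30),(562,440)]: print("lid side",[ray(d,B(*q),z) for z in (225,235,240)])
E
```

```text
rim [ 539.3 -104.4]
rim [500.7 213.9]
rim [659.2 232.2]
rim [695.6 -84.9]
rim side [697.9 -85.3]
rim side [ 537.6 -104.8]
cas [567.6 151.3]
cas [557.4 182.5]
cas [628.6 194.8]
cas [634.1 162.3]
cas side [558.1 179.3]
cas side [627.4 193.3]
cas side [632.2 160.8]
cas side [558. 154.]
jar [615.6 -46.1] [615.5 -48. ]
lid [array([ 514.8, -108.5]), array([ 522.8, -105.2]), array([ 526.8, -103.5])]
lid [array([476.5, 212. ]), array([484.8, 212.4]), array([489. , 212.6])]
lid side [array([488.8, 219.5]), array([484.5, 211.1]), array([482.4, 206.9])]
lid side [array([ 523.4, -105.6]), array([ 518.7, -109.9]), array([ 516.4, -112.1])]
```

Call:
arm_command:
  deltas:
    - [0,0,0,-6.6]
    - [0,0,0,-6.6]
    - [0,0,0,-6.6]
    - [0,0,0,-6.6]
    - [0,0,0,0]
  claw: 255

```text
time: 1.9
tool_pos: [175.5, 494.8, 234.7]
tcp_rot: [-1.571, -0.0, 0.121]
contact_force: [0.7, -1.0, -0.0]
grip_width: 56.4
```

Call:
arm_command:
  deltas:
    - [0.0315,0,-0.0253,0]
    - [0.0315,0,-0.0253,0]
    - [0.0315,0,-0.0253,0]
    - [0.0315,0,-0.0253,0]
    - [0.0315,0,-0.0253,0]

```text
time: 2.4
tool_pos: [348.2, 387.1, 234.9]
tcp_rot: [-1.57, -0.0, 0.117]
contact_force: [0.4, 1.1, -0.8]
grip_width: 16.2
```

Call:
arm_command:
  deltas:
    - [0.0315,0,-0.0253,0]
    - [0.0315,0,-0.0253,0]
    - [0.0315,0,-0.0253,0]
    - [0.0315,0,-0.0253,0]
    - [0.0315,0,-0.0253,0]

```text
time: 2.9
tool_pos: [519.8, 280.3, 234.8]
tcp_rot: [-1.571, -0.0, 0.116]
contact_force: [0.5, 0.9, -0.0]
grip_width: 0.4
```

Call:
arm_command:
  deltas:
    - [0.0315,0,-0.0253,0]
    - [0.0315,0,-0.0253,0]
    - [0,0,0,0]
    - [0,0,0,0]

```text
time: 3.3
tool_pos: [587.3, 238.0, 234.0]
tcp_rot: [-1.571, 0.001, 0.116]
contact_force: [0.3, -0.0, 0.3]
grip_width: 0.2
```

Call:
arm_command:
  deltas:
    - [0,0.03,0,0]
    - [0,0.04,0,0]
    - [0,0.04,0,0]
    - [0,0,0,0]

```text
time: 3.7
tool_pos: [582.6, 238.8, 119.5]
tcp_rot: [-1.572, 0.011, 0.12]
contact_force: [-0.5, -0.1, 0.1]
grip_width: 0.1
```

```bash
python3 - <<'E'
from h import *
s=cam("scene"); d=cam("side")
f=lambda p:cv2.resize(p[0]["img"][p[1]:p[1]+120,p[2]:p[2]+120],None,fx=3.3,fy=3.3)[:,:,::-1]
cv2.imwrite("pics/c.png",np.hstack([f((s,150,270)),f((d,90,200))]))
E
```

```text
(no output)
```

View pics/c.png

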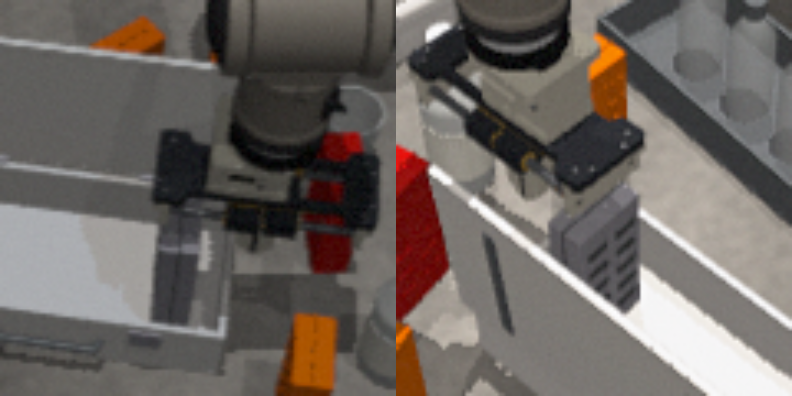

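The closed fingers stand beside the cassette on its +y side, and the gripper body is clear above it. Next I push slowly.

Call:
arm_command:
  deltas:
    - [0,0,-0.008,0]
    - [0,0,-0.008,0]
    - [0,0,-0.006,0]
    - [0,0,-0.005,0]
    - [0,0,-0.005,0]

```text
time: 4.3
tool_pos: [591.2, 206.2, 125.3]
tcp_rot: [-1.57, -0.001, 0.119]
contact_force: [0.0, 0.5, 0.1]
grip_width: 0.4
```

Call:
arm_command:
  deltas:
    - [0,0,-0.005,0]
    - [0,0,-0.005,0]
    - [0,0,-0.005,0]
    - [0,0,-0.005,0]
    - [0,0,-0.005,0]

```text
time: 4.8
tool_pos: [593.9, 181.6, 124.6]
tcp_rot: [-1.571, 0.0, 0.12]
contact_force: [-0.0, -0.1, 1.0]
grip_width: 0.5
```

```bash
python3 - <<'E'
from h import *
for c in("scene","side"): p=cam(c);print(find(p,"cassette",4))
print(bot.get_obs()["contact_force"])
E
```

```text
[([630.0, 160.0, 103.0], 0.97), ([714.0, 309.0, 123.0], 0.84), ([517.0, 304.0, 110.0], 0.56), ([398.0, 225.0, 76.0], 0.49)]
[([385.0, 184.0, 101.0], 0.85), ([584.0, 136.0, 115.0], 0.65), ([477.0, 291.0, 94.0], 0.59), ([395.0, 64.0, 103.0], 0.58)]
[-0.27801192 -0.76754912 -0.32592303]
```

Call:
arm_command:
  deltas:
    - [0,0,-0.004,0]
    - [0,0,-0.004,0]
    - [0,0,-0.004,0]
    - [0,0,-0.004,0]
    - [0,0,0,0]

```text
time: 5.5
tool_pos: [595.9, 165.5, 124.7]
tcp_rot: [-1.571, -0.0, 0.119]
contact_force: [0.8, -0.4, -0.1]
grip_width: 0.5
```

```bash
python3 - <<'E'
from h import *
for c in("scene","side"):
    p=cam(c);print(find(p,"cassette",5))
    if c=="side": cv2.imwrite("pics/d.png",cv2.resize(p["img"][90:250,200:360,::-1],None,fx=3.5,fy=3.5))
E
```

```text
[([620.0, 82.0, 39.0], 0.96), ([714.0, 309.0, 124.0], 0.96), ([517.0, 303.0, 104.0], 0.79), ([401.0, 220.0, 88.0], 0.54)]
[([393.0, 63.0, 104.0], 0.9), ([479.0, 294.0, 93.0], 0.84), ([609.0, -60.0, 50.0], 0.69), ([624.0, 68.0, 38.0], 0.67), ([387.0, 183.0, 104.0], 0.64)]
```

View pics/d.png

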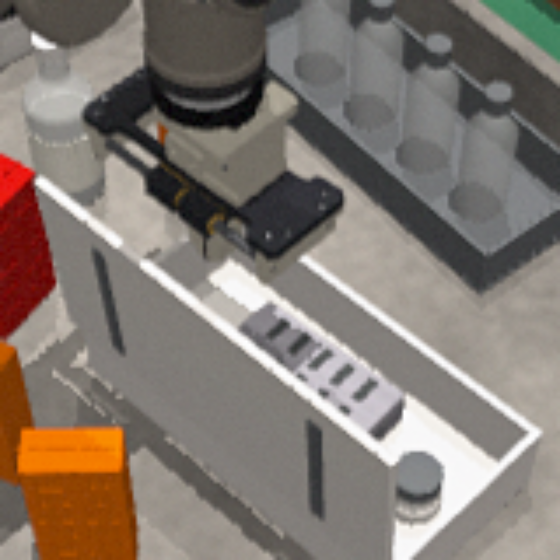

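The cassette lies flat and the jar stands. Now I go up, over to the outer side of the lid.

Call:
arm_command:
  deltas:
    - [0,-0.045,0,0]
    - [0,-0.045,0,0]
    - [0,-0.045,0,0]
    - [0,-0.02,0,0]
    - [0,0,0,0]

```text
time: 6.2
tool_pos: [597.1, 166.6, 283.8]
tcp_rot: [-1.57, -0.008, 0.12]
contact_force: [0.5, -0.2, -0.6]
grip_width: 0.6
```

Call:
arm_command:
  deltas:
    - [-0.034,0,-0.02,0]
    - [-0.034,0,-0.02,0]
    - [-0.034,0,-0.02,0]
    - [-0.034,0,-0.02,0]
    - [-0.034,0,-0.02,0]

```text
time: 6.7
tool_pos: [436.9, 46.0, 278.1]
tcp_rot: [-1.57, 0.003, 0.12]
contact_force: [1.0, -0.4, 1.0]
grip_width: 0.4
```

Call:
arm_command:
  deltas:
    - [0,0,0,0]
    - [0,0,0,0]

```text
time: 6.9
tool_pos: [438.5, 46.4, 279.1]
tcp_rot: [-1.57, 0.001, 0.119]
contact_force: [0.8, 0.2, 0.9]
grip_width: 0.7
```

```bash
python3 - <<'E'
from h import *
s=cam("side")
cv2.imwrite("pics/e.png",cv2.resize(s["img"][60:280,150:390,::-1],None,fx=2.5,fy=2.5))
o=bot.get_obs();print(o["tool_pos"],o["time"])
E
```

```text
[439.16286314  46.7108416  279.12435175] 6.95
```

View pics/e.png

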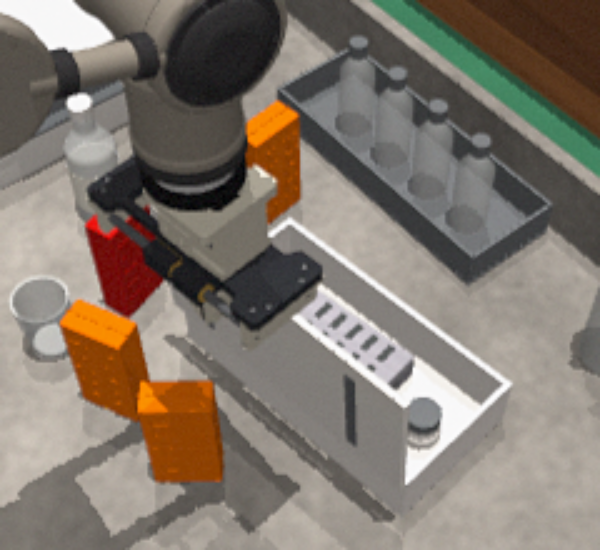

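The gripper is on the near side of the lid. The lid is still upright, the cassette flat and the jar standing.

Call:
arm_command:
  deltas:
    - [0,0.03,0,0]
    - [0,0.033,0,0]
    - [0,0,0,0]
    - [0.02,0,0,0]
    - [0.02,0,0,0]

```text
time: 7.45
tool_pos: [480.1, 51.9, 217.7]
tcp_rot: [-1.571, -0.001, 0.121]
contact_force: [0.9, -0.3, -0.1]
grip_width: 0.6
```

Call:
arm_command:
  deltas:
    - [0.014,0,0,0]
    - [0.014,-0.001,0,0]
    - [0.014,0.001,0,0]
    - [0.014,0.003,0,0]
    - [0.013,0.003,0,0]

```text
time: 7.95
tool_pos: [548.5, 60.1, 211.7]
tcp_rot: [-1.571, -0.0, 0.121]
contact_force: [-1.2, -0.6, -0.6]
grip_width: 0.4
```

Call:
arm_command:
  deltas:
    - [0.013,0.006,0,0]
    - [0.013,0.006,0,0]
    - [0.012,0.007,0,0]
    - [0,0,0,0]

```text
time: 8.35
tool_pos: [585.9, 64.4, 190.2]
tcp_rot: [-1.57, 0.001, 0.12]
contact_force: [0.0, 0.1, -0.6]
grip_width: 0.5
```

```bash
python3 - <<'E'
from h import *
s=cam("side")
cv2.imwrite("pics/f.png",cv2.resize(s["img"][60:280,150:390,::-1],None,fx=2.5,fy=2.5))
o=bot.get_obs();print(o["tool_pos"],o["time"],o["contact_force"])
E
```

```text
[585.167132    64.3291409  190.61187334] 8.4 [-0.57614768  0.43842842  0.4428447 ]
```

View pics/f.png

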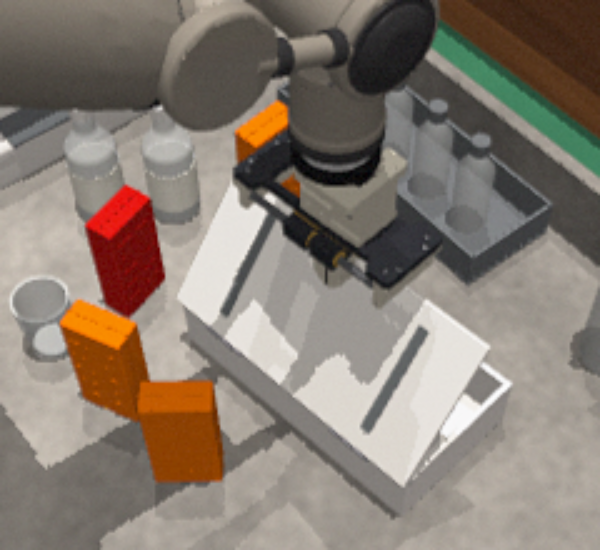

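The lid is about half closed and following the fingertips. I continue along the arc.

Call:
arm_command:
  deltas:
    - [0.01,0.008,0,0]
    - [0.01,0.009,0,0]
    - [0.009,0.01,0,0]
    - [0.007,0.012,0,0]
    - [0.007,0.012,0,0]

```text
time: 8.9
tool_pos: [628.8, 69.4, 139.8]
tcp_rot: [-1.571, -0.001, 0.12]
contact_force: [0.8, -0.3, 1.4]
grip_width: 0.3
```

Call:
arm_command:
  deltas:
    - [0.006,0.012,0,0]
    - [0.004,0.012,0,0]
    - [0.003,0.012,0,0]
    - [0.002,0.009,0,0]
    - [0,0,0,0]

```text
time: 9.4
tool_pos: [641.6, 71.1, 93.8]
tcp_rot: [-1.57, 0.003, 0.12]
contact_force: [-0.6, 0.5, -0.3]
grip_width: 0.8
```

Now I press down in small steps until the force rises.

Call:
arm_command:
  deltas:
    - [0,0.003,0,0]
    - [0,0.003,0,0]
    - [0,0,0,0]

```text
time: 9.7
tool_pos: [642.5, 71.1, 89.8]
tcp_rot: [-1.571, -0.0, 0.12]
contact_force: [-0.1, 0.2, -0.3]
grip_width: 0.4
```

Call:
arm_command:
  deltas:
    - [0,0.002,0,0]
    - [0,0.002,0,0]
    - [0,0,0,0]

```text
time: 10.0
tool_pos: [642.8, 71.1, 87.2]
tcp_rot: [-1.571, -0.001, 0.12]
contact_force: [-1.9, 0.3, 8.7]
grip_width: -0.1
```

Call:
arm_command:
  deltas:
    - [0,0.001,0,0]
    - [0,0,0,0]
    - [0,0,0,0]

```text
time: 10.3
tool_pos: [642.8, 71.2, 87.2]
tcp_rot: [-1.571, -0.002, 0.12]
contact_force: [-4.7, 0.3, 12.4]
grip_width: 0.5
```

Call:
arm_command:
  deltas:
    - [0,-0.02,0,0]
    - [0,-0.04,0,0]
    - [0,-0.04,0,0]
    - [0,-0.04,0,0]
    - [0,0,0,0]

```text
time: 10.8
tool_pos: [645.1, 71.1, 231.7]
tcp_rot: [-1.572, -0.012, 0.12]
contact_force: [-0.1, 0.0, 0.2]
grip_width: 0.7
```

Call:
arm_command:
  deltas:
    - [-0.04,0,0,0]
    - [-0.04,0,0,0]
    - [-0.04,0,0,0]
    - [-0.04,0,0,0]
    - [0,0,0,0]

```text
time: 11.3
tool_pos: [478.4, 52.0, 223.8]
tcp_rot: [-1.57, 0.005, 0.12]
contact_force: [0.0, -0.1, -0.0]
grip_width: 0.4
```

```bash
python3 - <<'E'
from h import *
s=cam("scene"); d=cam("side")
f=lambda p,y,x:cv2.resize(p["img"][y:y+140,x:x+160],None,fx=2.5,fy=2.5)[:,:,::-1]
cv2.imwrite("pics/g.png",np.hstack([f(s,150,225),f(d,130,200)]))
for n in ["saline1","bowl","tape","carton","cup"]: print(n,find(s,n,2),find(d,n,2))
E
```

```text
saline1 [([620.0, 384.0, 102.0], 0.85), ([549.0, 434.0, 107.0], 0.8)] [([594.0, 369.0, 112.0], 0.73), ([522.0, 413.0, 68.0], 0.68)]
bowl [([473.0, -460.0, 23.0], 0.57)] [([496.0, -442.0, 21.0], 0.84)]
tape [([392.0, -265.0, 24.0], 0.85)] [([379.0, -265.0, 27.0], 0.82), ([595.0, 5.0, 74.0], 0.31)]
carton [([643.0, -392.0, 57.0], 0.75)] [([617.0, -400.0, 60.0], 0.98)]
cup [([361.0, 304.0, 65.0], 0.59), ([620.0, 383.0, 101.0], 0.23)] [([374.0, 305.0, 58.0], 0.59), ([596.0, 3.0, 78.0], 0.31)]
```

View pics/g.png

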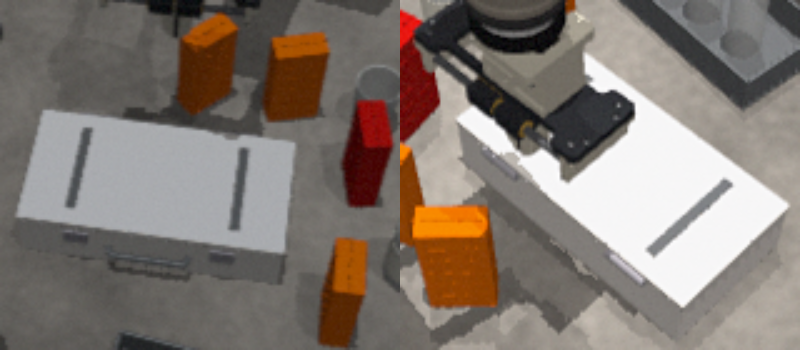

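The lid lies level on the rim, and the pressing force rose sharply at the flush height. The bystanders are where they were, so I hand the job in.

```bash
python3 -c "
from plant import job
print(job.close_job())"
```

```text
the job is handed in; nothing more can be done
None
```

I pushed the cassette over with the closed fingertips. It fell flat on its broad side on the case floor and stopped clear of the jar. Then I pushed the lid round its arc, pressed it shut, moved the arm clear and handed the job in. No verdict is reported.

**Lid:** The fingers stopped hard at the height expected for a shut lid (TCP 87.2 mm, 87 mm expected). The force reached about 12 N with no further movement. The last pictures show the lid level on the rim. I didn't measure the lid angle directly.

**Cassette and jar:** In the last picture taken before I began closing the lid, the cassette was flat (its top surface measured at about 39 mm) and the jar was upright. Neither can be seen with the lid shut.

**Other things on the counter:** Each thing found at both the start and the end was within about 10 mm of its first position. The exception is one low-confidence side-view reading of the second saline bottle, which differed in height. That bottle looked upright in the pictures.

No check failed, and the robot's clock stood at about 12 s of the 48 s allowed.

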